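# Stand up the specimen bottle and hold the transport box's lid open

## Task

The square specimen bottle has toppled over: stand it upright on the counter again, close to where it lies, and let go of it so that I can pick it up. Then lift the transport box's lid and hold it open at 60 degrees while I load the box. The lid falls shut when let go, so finish while your gripper is still holding it there, still and with nothing else propping it, and leave the bottle standing and the other things where they are.

Things in the scene. Friction and masses are not known exactly. Their poses are not given: they have to be found in the camera images.
- bottle: Square amber bottle, about 0.18 kg, on a flat side. Body 54 x 54 mm, 70 mm tall, then a shoulder; 96 mm tall with its cap. Origin: centre of the bottom. z runs from bottom to cap; x and y are square to the flat sides. At the start z is level, within 40 degrees of +x (cap away from the robot). Centre of mass 40 mm above its bottom: let go within 25 degrees of upright, it drops onto its bottom.
- bottle_cap (a point): Centre of the top of the bottle's round white screw cap, 36 mm across and 17 mm high; 96 mm from the bottom along the bottle. Axes as the bottle's.
- box: White plastic sample transport box, fixed to the counter, closed by a hinged lid. 180 mm (its x) by 200 mm (its y) by 110 mm high without the lid. Origin: centre of its underside, on the counter; z up. The hinge runs along its -x side, the one towards the robot; turned up to 23 degrees either way. It stands to the left or the right of the robot, with the bottle on the other side.
- lid_pull (a point): Centre of the pull's disc: black upright disc 28 mm in diameter and 16 mm thick (its flat faces look along the hinge line, +y and -y of the lid), on a 14 x 16 mm stem. The point is 150 mm from the hinge line along the lid and 46 mm above the lid's lower face, so 36 mm above its upper face. x runs along the lid from hinge to free edge, y along the hinge, z out of its outer face.
- lid_hinge (a point): Middle of the lid's hinge line, at the lid's lower face, 111 mm above the counter. The lid is a white plate that reaches 184 mm from here to its free edge, 204 mm wide, 10 mm thick, about 0.28 kg with its pull. Axes as for lid_pull.
- lid (a joint): Opening angle of the lid in rad: 0 shut, grows as the free edge rises and swings towards the robot; pi/3 is 60 degrees, the stop is at 1.8. No spring or latch and almost no friction: the lid falls shut from any angle under about 80 degrees. Lifting it by the pull takes about 2 N.
- pump_bottle: White pump dispenser bottle, 68 mm across and 186 mm tall, standing at the far left; origin under its centre. To be left alone.
- tape_roll: Roll of white tape lying flat, 72 mm across, 25 mm high, beyond the work to the right; origin under its centre. To be left alone.
- glove_carton: Cardboard carton 120 x 100 x 70 mm at the far right; origin under its centre. To be left alone.
- tube_rack: Red rack of test tubes, 72 x 195 mm, 92 mm high with the tubes, beyond the work to the left; origin under its centre. To be left alone.
Not all that is in view belongs to the job. Several things have the shape of the bottle; the one meant has the colours described above.

How it is judged:
By the outcome, as a careful person would: the job done as asked, in the order asked, and still so for the second after the job is handed in, while the arm keeps its last pose, push and grip.
It also fails if it takes over 53 s, if anything falls off the work surface, if the arm or the gripper's body presses on something with over 40 N, if the wrist force passes 120 N, or if a joint passes its speed limit or range.

## Robot

A 6-joint arm with a two-finger parallel gripper is mounted at the origin on the work surface. World frame = base frame: x ahead of the robot, y to its left, z up, the work surface at z = 0. Lengths are in m, angles in rad, forces in N, time in s.
With the tool pointing down it reaches from about 0.225 to 0.875 m from the base axis. Payload 3.4 kg.
Tool frame: the origin (TCP) lies at the very end of the fingers, on their centre line; the grasp point (between the pads) lies behind it (manip.grasp_offset is the z of the grasp point in the tool frame, in m); z points along the fingers, y is the line along which they close (so a half turn about z gives the same grasp; the last joint's range is limited). The gripper opens to 85 mm and grips with 20 to 120 N. Pads are 22 mm wide; open, the fingers measure 114 mm over their backs; the gripper's body (76 mm by 85 mm) begins 54 mm behind the grasp point. The pads swing forward as they close: fully open they stand 13 mm farther back than shut.
Start: joints at [1.199, 0.276, 1.505, -0, 1.361, -0.121], TCP at [0.143, 0.557, 0.231] pointing down, gripper open.
Joint ranges: [-2.89, 2.89], [-0.75, 2.08], [0.22, 2.7], [-1.18, 4.32], [0.11, 2.71], [-2.7, 2.7]. Speed limits (rad/s): [2.57, 2.57, 3.14, 3.14, 3.14, 3.14].

## Interface

Orientations are given as a unit quaternion [w, x, y, z].
In Python, from rig import manip gives the robot as it stands.
- The arm moves only by the shell command python3 -m pendant 'ROWS' [FORCE]. ROWS is JSON, a list of rows, each an object of numbers: "dx", "dy", "dz": the shift along the tool's x, y, z in m; "rx", "ry", "rz": the turn, a rotation vector about the tool's x, y, z in degrees; "hand": the finger opening in m, from 0 to 0.0854. In form: [{"dx": .., "dy": .., "dz": .., "rx": .., "ry": .., "rz": .., "hand": ..}, ...]. A call has 1 to 12 rows; each row shifts and turns the commanded pose from where the row before left it, along the tool's axes as they then stand; what a row does not reach is not made up. A row lasts 1/12 s, in which the tool goes at most 41.7 mm and 7.16 degrees, less where a joint would pass 70% of its speed; a pose out of reach is approached as far as the arm can. A call is refused whole if a number of a shift passes 0.0417 or a number of a turn 7.16, either way. A call with a gripper value outside its range is refused whole. The fingers move at their own pace and stop on an object; FORCE is the grip in N (left out, the last holds). Time passes only in rows, so rows that do not move let the fingers close. It gives the time, the measured TCP pose, the force, the opening and the grip force at its end, in the units of the state.
- manip.get_state(): the state, without advancing time (a new reading comes with each control period).
- manip.get_image(name): name is "scene" or "top" or "wrist"; returns a dict with "frame" (384x512x3 uint8, red, green, blue), "fx", "fy", "cx", "cy" (pixels), "distortion" ([k1, k2, p1, p2, k3] as OpenCV has them; the pictures are not rectified), "position" and "attitude" of the camera in the world; the wrist camera has in their place "mount" (4x4, takes a point from camera to tool coordinates, whose origin is the TCP and whose axes are the flange's). Camera axes: x right, y up, looking along -z (the intrinsics and any distortion apply to the point x, -y, -z); pixel columns grow to the right and rows downward; lengths in m; the calibration is good to about 2 mm. A picture is of the moment at which its call begins: read the wrist's pose just before it. There is no depth.
- manip.sign_off(): hands the job in; it is judged then, once.
The state is a dict: "clock": time; "qpos": joint angles; "qd": joint speeds; "effort": joint torques, N m; "position": TCP position; "ee_rot": TCP orientation; "contact_force": force on the tool from outside, world axes, zero at the start; "moment": the same for the moment, N m; "width": finger opening in m; "gripper_force": force on a finger pad.
Only numpy, scipy, OpenCV 4.12 (cv2) and the standard library are available. Lean on these libraries where they do the work, as an engineer would, in place of code of your own. Each camera call takes 0.05 s, during which the arm holds its last target. There are 200 camera calls.

## Working session

There is one attempt and no reset: what is moved stays moved. The work goes in short steps, Python scripts to look and compute and a shell command to move; the robot and the scene stay as the last step left them, time stands still between calls to the robot, and variables do not carry over. Pictures are saved under pics/ and viewed, at most 11 in all, crops included, and the job is handed in when it is done.

```bash
mkdir -p pics; ls
python3 - <<'E'
from rig import manip
import cv2, numpy as np
s=manip.get_state(); print({k:np.round(v,3).tolist() for k,v in s.items()}, manip.grasp_offset)
for n in ("scene","top"):
    d=manip.get_image(n); cv2.imwrite(f"pics/{n}0.png",d["frame"][:,:,::-1])
    print(n,{k:np.round(v,4).tolist() for k,v in d.items() if k!="frame"})
a=cv2.imread("pics/scene0.png");b=cv2.imread("pics/top0.png")
E
```

```text
pics
{'clock': 0.0, 'qpos': [1.199, 0.277, 1.506, -0.0, 1.361, -0.121], 'qd': [0.0, 0.001, -0.0, -0.001, -0.001, 0.001], 'effort': [-0.001, -41.678, -24.581, -0.0, 0.011, -0.0], 'position': [0.143, 0.557, 0.23], 'ee_rot': [-0.0, 0.125, 0.992, -0.001], 'contact_force': [0.073, 0.779, 0.531], 'moment': [-0.005, -0.022, -0.04], 'gripper_force': 0.0, 'width': 0.086} -0.0187
scene {'fx': 440.7662, 'fy': 440.7662, 'cx': 257.7636, 'cy': 196.2254, 'distortion': [-0.1516, 0.0, 0.0, 0.0, 0.0], 'position': [1.6527, -0.7816, 1.0405], 'attitude': [0.7849, 0.4116, 0.21, 0.4128]}
top {'fx': 469.5361, 'fy': 469.5361, 'cx': 257.1062, 'cy': 184.4825, 'distortion': [-0.0617, 0.0, 0.0, 0.0, 0.0], 'position': [0.5287, -0.0149, 1.5375], 'attitude': [-0.7042, -0.0153, 0.0155, 0.7096]}
```

View pics/top0.png

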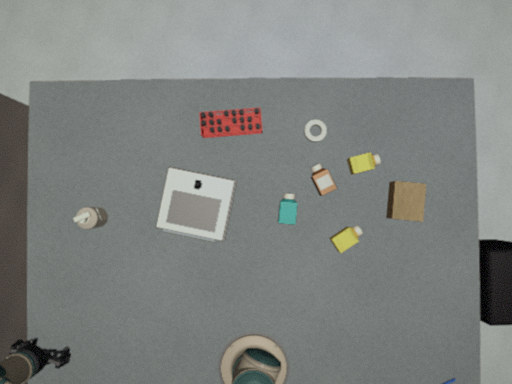

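View pics/scene0.png

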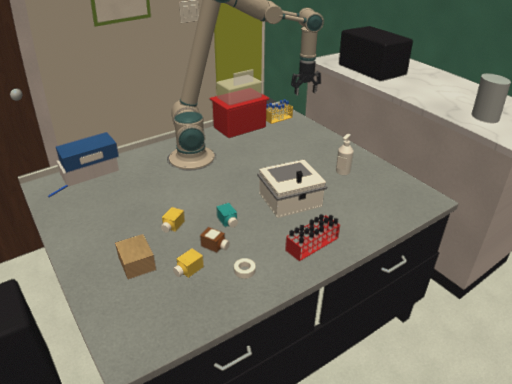

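The top view shows four bottle-shaped things: amber/brown (323,181), teal (288,210), yellow (362,163) and yellow (346,239). The brown one with the white cap fits "amber". The box is at (197,205) with its pull at (198,184). I'll confirm the bottle in a crop and measure.

```bash
cat > h.py <<'E'
import cv2, numpy as np
from scipy.spatial.transform import Rotation as R
from rig import manip
def rot(q): return R.from_quat(np.roll(q,-1)).as_matrix()
def cam(n):
    s=manip.get_state(); d=manip.get_image(n); f=d["frame"]
    if n=="wrist":
        M=np.array(d["mount"]); T=np.eye(4);T[:3,:3]=rot(s["ee_rot"]);T[:3,3]=s["position"]; T=T@M
    else: T=np.eye(4);T[:3,:3]=rot(d["attitude"]);T[:3,3]=d["position"]
    K=np.array([[d["fx"],0,d["cx"]],[0,d["fy"],d["cy"]],[0,0,1]])
    return f,K,np.array(d["distortion"]),T
def rays(c,px):
    _,K,D,T=c
    p=cv2.undistortPoints(np.array(px,float).reshape(-1,1,2),K,D).reshape(-1,2)
    v=np.c_[p[:,0],-p[:,1],-np.ones(len(p))]@T[:3,:3].T
    return T[:3,3],v
def plane(c,px,z):
    o,v=rays(c,px); return o+v*((z-o[2])/v[:,2])[:,None]
def tri(c1,p1,c2,p2):
    (a,u),(b,w)=rays(c1,p1),rays(c2,p2); u=u[0];w=w[0]
    t=np.linalg.lstsq(np.c_[u,-w],b-a,rcond=None)[0]
    p,q=a+u*t[0],b+w*t[1]; return (p+q)/2,np.linalg.norm(p-q)
E
python3 - <<'E'
from h import *
t=cam("top");s=cam("scene")
a=cv2.resize(t[0][150:250,150:260],None,fx=4,fy=4,interpolation=2);b=cv2.resize(t[0][150:250,280:380],None,fx=4,fy=4,interpolation=2)
cv2.imwrite("pics/crop1.png",np.hstack([b[:,:400],a[:,:390]])[:,:,::-1])
hsv=cv2.cvtColor(t[0],cv2.COLOR_RGB2HSV)
sub=hsv[160:200,305:340]
print(t[0][182,316],t[0][183,324],t[0][168,318],t[0][188,331])
m=((hsv[...,0]<17)&(hsv[...,1]>90)).astype(np.uint8); m[:, :305]=0;m[:,342:]=0;m[:155]=0;m[205:]=0
c=max(cv2.findContours(m,0,2)[0],key=cv2.contourArea); r=cv2.minAreaRect(c);print(r,cv2.boxPoints(r).tolist())
print(np.round(plane(t,cv2.boxPoints(r),.054),4).tolist())
w=((hsv[...,1]<60)&(hsv[...,2]>130)).astype(np.uint8)
for nm,x0,x1,y0,y1 in(("cap",308,328,158,175),("box",145,245,160,245)):
    k=np.zeros_like(w);k[y0:y1,x0:x1]=w[y0:y1,x0:x1]
    c=max(cv2.findContours(k,0,2)[0],key=cv2.contourArea); r=cv2.minAreaRect(c);print(nm,r,cv2.boxPoints(r).tolist())
    print(np.round(plane(t,cv2.boxPoints(r),.027 if nm=="cap" else .121),4).tolist(), np.round(plane(t,[r[0]],.04 if nm=="cap" else .121),4))
k=(t[0].max(2)<60).astype(np.uint8);q=np.zeros_like(k);q[175:195,185:210]=k[175:195,185:210]
mo=cv2.moments(q,True);print("pull",mo["m00"],mo["m10"]/mo["m00"],mo["m01"]/mo["m00"],plane(t,[[mo["m10"]/mo["m00"],mo["m01"]/mo["m00"]]],.15))
E
```

```text
[178 158 136] [195 197 188] [199 204 189] [175 139 103]
((323.0000305175781, 180.99998474121094), (23.25510597229004, 16.994115829467773), 63.43495178222656) [[310.20001220703125, 174.39999389648438], [325.4000244140625, 166.79998779296875], [335.800048828125, 187.5999755859375], [320.60003662109375, 195.19998168945312]]
[[0.6241, -0.1841, 0.054], [0.6479, -0.2327, 0.054], [0.5816, -0.2648, 0.054], [0.558, -0.2162, 0.054]]
cap ((316.8052978515625, 167.07965087890625), (7.525766849517822, 12.229372024536133), 41.18592834472656) [[309.9468994140625, 169.20355224609375], [318.0, 160.0], [323.6636962890625, 164.95574951171875], [315.610595703125, 174.1593017578125]]
[[0.6427, -0.1866, 0.027], [0.6723, -0.213, 0.027], [0.6561, -0.2311, 0.027], [0.6265, -0.2047, 0.027]] [[ 0.6483 -0.2072  0.04  ]]
box ((193.0192108154297, 204.9038543701172), (73.34741973876953, 65.69889068603516), 11.309932708740234) [[150.61537170410156, 229.92308044433594], [163.49998474121094, 165.50001525878906], [235.4230499267578, 179.88462829589844], [222.53843688964844, 244.3076934814453]]
[[0.4557, 0.3068, 0.121], [0.6503, 0.2678, 0.121], [0.6049, 0.0498, 0.121], [0.4112, 0.0897, 0.121]] [[0.5303 0.1782 0.121 ]]
pull 32.0 197.375 184.125 [[0.59163497 0.16124186 0.15      ]]
```

View pics/crop1.png

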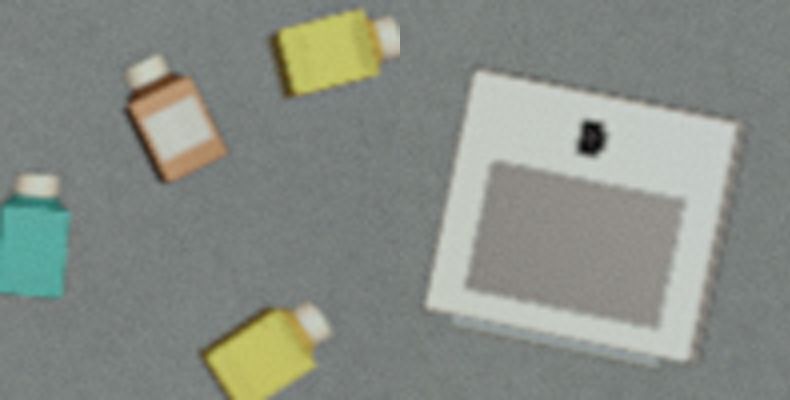

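The crop confirms the brown bottle with the white cap and label (top-view px 323,181) as the amber one; the others are teal and yellow. Its cap points about +26° from +x. I'll travel above it now.

```bash
python3 -m pendant '[{"dx":-0.029,"dy":-0.029,"rz":3},{"dx":-0.029,"dy":-0.029,"rz":-3},{"dx":-0.029,"dy":-0.029},{"dx":-0.029,"dy":-0.029},{"dx":-0.029,"dy":-0.029},{"dx":-0.029,"dy":-0.029},{"dx":-0.029,"dy":-0.029},{"dx":-0.029,"dy":-0.029},{"dx":-0.029,"dy":-0.029},{"dx":-0.029,"dy":-0.029},{"dx":-0.029,"dy":-0.029},{"dx":-0.029,"dy":-0.029}]' 60
python3 -m pendant '[{"dx":-0.029,"dy":-0.029},{"dx":-0.029,"dy":-0.029},{"dx":-0.029,"dy":-0.029},{"dx":-0.029,"dy":-0.029},{"dx":-0.029,"dy":-0.029},{"dx":-0.029,"dy":-0.029},{"dx":-0.029,"dy":-0.029},{"dx":-0.029,"dy":-0.029},{"dx":-0.029,"dy":-0.029},{"rz":7},{"rz":7},{"rz":7}]'
python3 -m pendant '[{"rz":7},{"rz":7},{"rz":7},{"rz":7},{"rz":7},{"rz":7},{"rz":7},{"rz":7},{"rz":7},{"rz":7},{"rz":7},{"rz":7}]'
python3 - <<'E'
from rig import manip
import numpy as np
s=manip.get_state();print({k:np.round(s[k],3).tolist() for k in("clock","qpos","position","ee_rot")})
E
```

```text
{'clock': 0.2, 'qpos': [1.199, 0.276, 1.506, 0.0, 1.361, -0.121], 'position': [0.143, 0.557, 0.231], 'ee_rot': [-0.0, 0.125, 0.992, -0.001]}invalid input
invalid input
invalid input
```

```bash
python3 -m pendant '[{"dx":-0.029,"dy":-0.029,"dz":0,"rx":0,"ry":0,"rz":0,"hand":0.085}]'; echo; python3 -m pendant --help | head -20
```

```text
clock: 0.28
position: [0.1618, 0.5266, 0.2306]
ee_rot: [-0.001, 0.123, 0.992, 0.002]
contact_force: [2.0, -0.2, 0.3]
width: 0.0849
gripper_force: 0.0
invalid input: not JSON, or not a number
```

```bash
python3 -m pendant '[{"dx":-0.029,"dy":-0.029,"dz":0,"rx":0,"ry":0,"rz":0,"hand":0.085},{"dx":-0.029,"dy":-0.029,"dz":0,"rx":0,"ry":0,"rz":0,"hand":0.085},{"dx":-0.029,"dy":-0.029,"dz":0,"rx":0,"ry":0,"rz":0,"hand":0.085},{"dx":-0.029,"dy":-0.029,"dz":0,"rx":0,"ry":0,"rz":0,"hand":0.085},{"dx":-0.029,"dy":-0.029,"dz":0,"rx":0,"ry":0,"rz":0,"hand":0.085},{"dx":-0.029,"dy":-0.029,"dz":0,"rx":0,"ry":0,"rz":0,"hand":0.085},{"dx":-0.029,"dy":-0.029,"dz":0,"rx":0,"ry":0,"rz":0,"hand":0.085},{"dx":-0.029,"dy":-0.029,"dz":0,"rx":0,"ry":0,"rz":0,"hand":0.085},{"dx":-0.029,"dy":-0.029,"dz":0,"rx":0,"ry":0,"rz":0,"hand":0.085},{"dx":-0.029,"dy":-0.029,"dz":0,"rx":0,"ry":0,"rz":0,"hand":0.085}]' 60
python3 -m pendant '[{"dx":-0.029,"dy":-0.029,"dz":0,"rx":0,"ry":0,"rz":0,"hand":0.085},{"dx":-0.029,"dy":-0.029,"dz":0,"rx":0,"ry":0,"rz":0,"hand":0.085},{"dx":-0.029,"dy":-0.029,"dz":0,"rx":0,"ry":0,"rz":0,"hand":0.085},{"dx":-0.029,"dy":-0.029,"dz":0,"rx":0,"ry":0,"rz":0,"hand":0.085},{"dx":-0.029,"dy":-0.029,"dz":0,"rx":0,"ry":0,"rz":0,"hand":0.085},{"dx":-0.029,"dy":-0.029,"dz":0,"rx":0,"ry":0,"rz":0,"hand":0.085},{"dx":-0.029,"dy":-0.029,"dz":0,"rx":0,"ry":0,"rz":0,"hand":0.085},{"dx":-0.029,"dy":-0.029,"dz":0,"rx":0,"ry":0,"rz":0,"hand":0.085},{"dx":-0.029,"dy":-0.029,"dz":0,"rx":0,"ry":0,"rz":0,"hand":0.085},{"dx":-0.029,"dy":-0.029,"dz":0,"rx":0,"ry":0,"rz":0,"hand":0.085}]' 
python3 -m pendant '[{"dx":0,"dy":0,"dz":0,"rx":0,"ry":0,"rz":7,"hand":0.085},{"dx":0,"dy":0,"dz":0,"rx":0,"ry":0,"rz":7,"hand":0.085},{"dx":0,"dy":0,"dz":0,"rx":0,"ry":0,"rz":7,"hand":0.085},{"dx":0,"dy":0,"dz":0,"rx":0,"ry":0,"rz":7,"hand":0.085},{"dx":0,"dy":0,"dz":0,"rx":0,"ry":0,"rz":7,"hand":0.085},{"dx":0,"dy":0,"dz":0,"rx":0,"ry":0,"rz":7,"hand":0.085},{"dx":0,"dy":0,"dz":0,"rx":0,"ry":0,"rz":7,"hand":0.085},{"dx":0,"dy":0,"dz":0,"rx":0,"ry":0,"rz":7,"hand":0.085},{"dx":0,"dy":0,"dz":0,"rx":0,"ry":0,"rz":7,"hand":0.085},{"dx":0,"dy":0,"dz":0,"rx":0,"ry":0,"rz":7,"hand":0.085}]' 
python3 -m pendant '[{"dx":0,"dy":0,"dz":0,"rx":0,"ry":0,"rz":7,"hand":0.085},{"dx":0,"dy":0,"dz":0,"rx":0,"ry":0,"rz":7,"hand":0.085},{"dx":0,"dy":0,"dz":0,"rx":0,"ry":0,"rz":7,"hand":0.085},{"dx":0,"dy":0,"dz":0,"rx":0,"ry":0,"rz":7,"hand":0.085},{"dx":0,"dy":0,"dz":0,"rx":0,"ry":0,"rz":7,"hand":0.085},{"dx":0,"dy":0,"dz":0,"rx":0,"ry":0,"rz":7,"hand":0.085},{"dx":0,"dy":0,"dz":0,"rx":0,"ry":0,"rz":7,"hand":0.085},{"dx":0,"dy":0,"dz":0,"rx":0,"ry":0,"rz":7,"hand":0.085},{"dx":0,"dy":0,"dz":0,"rx":0,"ry":0,"rz":7,"hand":0.085},{"dx":0,"dy":0,"dz":0,"rx":0,"ry":0,"rz":7,"hand":0.085},{"dx":0,"dy":0,"dz":0,"rx":0,"ry":0,"rz":0,"hand":0.085}]'
python3 - <<'E'
from h import *
s=manip.get_state();print({k:np.round(s[k],3).tolist() for k in("clock","qpos","position","ee_rot")})
c=cam("wrist");cv2.imwrite("pics/w1.png",c[0][:,:,::-1]);print(np.round(c[3],3).tolist())
print(rot(s["ee_rot"]).round(3))
E
```

```text
clock: 1.12
position: [0.373, 0.167, 0.2315]
ee_rot: [0.0, 0.125, 0.992, 0.0]
contact_force: [-0.3, 0.0, 0.5]
width: 0.0854
gripper_force: 0.0
clock: 1.95
position: [0.5821, -0.186, 0.231]
ee_rot: [-0.0, 0.125, 0.992, 0.0]
contact_force: [1.0, 0.6, 0.5]
width: 0.0848
gripper_force: 0.0
clock: 2.78
position: [0.5814, -0.184, 0.231]
ee_rot: [-0.0, 0.674, 0.739, -0.0]
contact_force: [-0.6, -0.3, -0.4]
width: 0.0853
gripper_force: 0.0
clock: 3.7
position: [0.5814, -0.1839, 0.231]
ee_rot: [-0.0, 0.975, 0.221, -0.0]
contact_force: [0.4, 0.3, 0.1]
width: 0.0844
gripper_force: 0.0
{'clock': 3.7, 'qpos': [-0.421, 0.329, 1.428, 0.0, 1.385, 0.705], 'position': [0.581, -0.184, 0.231], 'ee_rot': [-0.0, 0.975, 0.221, -0.0]}
[[0.432, 0.861, 0.268, 0.65], [-0.902, 0.413, 0.127, -0.15], [-0.001, -0.296, 0.955, 0.374], [0.0, 0.0, 0.0, 1.0]]
[[ 0.902  0.431 -0.001]
 [ 0.431 -0.902  0.   ]
 [-0.    -0.001 -1.   ]]
```

View pics/w1.png

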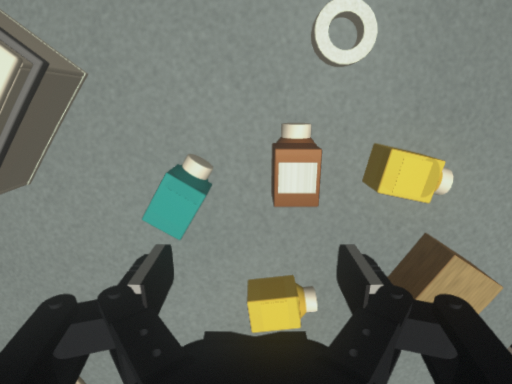

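Wrist view: amber bottle with body from about (274,150) to (320,206) and cap at (296,130), nearly aligned with the tool's x. I'll measure it from the mask.

Run:
```python
from h import *
s=manip.get_state();c=cam("wrist");hsv=cv2.cvtColor(c[0],cv2.COLOR_RGB2HSV)
m=((hsv[...,0]<14)&(hsv[...,1]>110)).astype(np.uint8);k=np.zeros_like(m);k[110:230,250:345]=m[110:230,250:345]
C=max(cv2.findContours(k,0,2)[0],key=cv2.contourArea);r=cv2.minAreaRect(C);b=cv2.boxPoints(r)
print(b.round(1).tolist());print(plane(c,b,.054).round(4).tolist())
for row in range(140,212,6):
    x=np.where(k[row])[0]; print(row,x.min() if len(x) else 0,x.max() if len(x) else 0,end="; ")
w=((hsv[...,1]<60)&(hsv[...,2]>150)).astype(np.uint8);k2=np.zeros_like(m);k2[110:145,270:325]=w[110:145,270:325]
C=max(cv2.findContours(k2,0,2)[0],key=cv2.contourArea);r=cv2.minAreaRect(C);b2=cv2.boxPoints(r);print("cap",b2.round(1).tolist(),plane(c,b2,.04).round(4).tolist())
lo=np.array([[np.where(k[q])[0].min(),q] for q in range(160,203,3)]);hi=np.array([[np.where(k[q])[0].max()+1,q] for q in range(160,203,3)])
A=plane(c,lo,.054);B=plane(c,hi,.054)
for P in(A,B):
    f=np.polyfit(P[:,0],P[:,1],1);print("yaw",np.degrees(np.arctan(f[0])),P[0].round(4),P[-1].round(4))
```

```text
[[274.0, 139.0], [321.0, 139.0], [321.0, 206.0], [274.0, 206.0]]
[[0.6277, -0.1835, 0.054], [0.6507, -0.2306, 0.054], [0.5819, -0.2697, 0.054], [0.5574, -0.2192, 0.054]]
140 281 311; 146 283 313; 152 275 321; 158 275 319; 164 274 320; 170 274 320; 176 274 319; 182 274 319; 188 274 318; 194 274 318; 200 274 317; 206 278 308; cap [[283.0, 124.0], [310.0, 124.0], [310.0, 138.0], [283.0, 138.0]] [[0.6464, -0.1866, 0.04], [0.66, -0.2144, 0.04], [0.646, -0.222, 0.04], [0.6323, -0.1939, 0.04]]
yaw 26.50522668733203 [ 0.6071 -0.1952  0.054 ] [ 0.5619 -0.217   0.054 ]
yaw 25.868326863977497 [ 0.63   -0.2422  0.054 ] [ 0.5847 -0.264   0.054 ]
```

```bash
python3 -m pendant '[{"dx":-0.001,"dy":0.016,"dz":0.033,"rx":0,"ry":0,"rz":-0.7,"hand":0.085},{"dx":-0.001,"dy":0.016,"dz":0.033,"rx":0,"ry":0,"rz":0,"hand":0.085},{"dx":0,"dy":0.015,"dz":0.034,"rx":0,"ry":0,"rz":0,"hand":0.085},{"dx":0,"dy":0,"dz":0,"rx":0,"ry":-7,"rz":0,"hand":0.085},{"dx":0,"dy":0,"dz":0,"rx":0,"ry":-7,"rz":0,"hand":0.085},{"dx":0,"dy":0,"dz":0,"rx":0,"ry":-7,"rz":0,"hand":0.085},{"dx":0,"dy":0,"dz":0,"rx":0,"ry":-7,"rz":0,"hand":0.085},{"dx":0,"dy":0,"dz":0,"rx":0,"ry":0,"rz":0,"hand":0.085}]' 60
python3 - <<'E'
from h import *
s=manip.get_state();print({k:np.round(s[k],3).tolist() for k in("clock","qpos","position")})
M=rot(s["ee_rot"]);print(M.round(3)); print("to go",(M.T@(np.array([.5995,-.2274,.012])-s["position"])).round(4))
E
```

```text
clock: 4.47
position: [0.6031, -0.2244, 0.126]
ee_rot: [0.054, 0.943, 0.225, -0.238]
contact_force: [0.6, 1.4, -2.3]
width: 0.0852
gripper_force: 0.0
{'clock': 4.467, 'qpos': [-0.283, 0.662, 1.22, -0.325, 1.635, 0.861], 'position': [0.603, -0.224, 0.126]}
[[ 0.785  0.449 -0.426]
 [ 0.398 -0.893 -0.208]
 [-0.474 -0.006 -0.881]]
to go [0.05   0.0017 0.1025]
```

```bash
python3 -m pendant '[{"dx":0.0125,"dy":0.001,"dz":0.0256,"rx":0,"ry":0,"rz":0,"hand":0.085},{"dx":0.0125,"dy":0.001,"dz":0.0256,"rx":0,"ry":0,"rz":0,"hand":0.085},{"dx":0.0125,"dy":0,"dz":0.0256,"rx":0,"ry":0,"rz":0,"hand":0.085},{"dx":0.0125,"dy":0,"dz":0.0256,"rx":0,"ry":0,"rz":0,"hand":0.085},{"dx":0,"dy":0,"dz":0,"rx":0,"ry":0,"rz":0,"hand":0.085},{"dx":0,"dy":0,"dz":0,"rx":0,"ry":0,"rz":0,"hand":0.085}]' 60
python3 -m pendant '[{"dx":0,"dy":0,"dz":0,"rx":0,"ry":0,"rz":0,"hand":0.04},{"dx":0,"dy":0,"dz":0,"rx":0,"ry":0,"rz":0,"hand":0.04},{"dx":0,"dy":0,"dz":0,"rx":0,"ry":0,"rz":0,"hand":0.04},{"dx":0,"dy":0,"dz":0,"rx":0,"ry":0,"rz":0,"hand":0.04},{"dx":0,"dy":0,"dz":0,"rx":0,"ry":0,"rz":0,"hand":0.04},{"dx":0,"dy":0,"dz":0,"rx":0,"ry":0,"rz":0,"hand":0.04},{"dx":0,"dy":0,"dz":0,"rx":0,"ry":0,"rz":0,"hand":0.04},{"dx":0,"dy":0,"dz":0,"rx":0,"ry":0,"rz":0,"hand":0.04}]' 60
python3 - <<'E'
from h import *
s=manip.get_state();print(np.round(s["qpos"],3))
c=cam("wrist");cv2.imwrite("pics/w2.png",c[0][:,:,::-1])
E
```

```text
clock: 4.97
position: [0.5963, -0.2308, 0.0169]
ee_rot: [0.054, 0.944, 0.221, -0.237]
contact_force: [1.0, -0.8, 1.5]
width: 0.085
gripper_force: 0.0
clock: 5.63
position: [0.5993, -0.231, 0.02]
ee_rot: [0.056, 0.945, 0.221, -0.234]
contact_force: [2.2, 0.5, 6.8]
width: 0.0536
gripper_force: 63.9
[-0.293  0.743  1.338 -0.33   1.434  0.926]
```

View pics/w2.png

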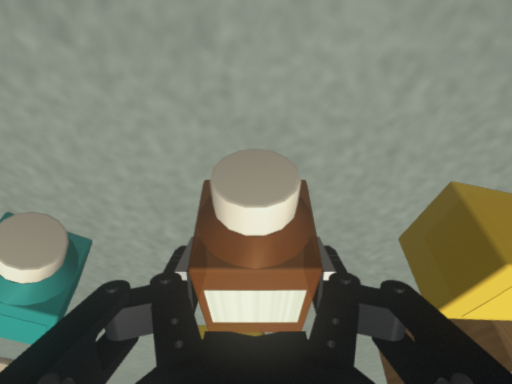

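```bash
python3 -m pendant '[{"dx":-0.009,"dy":0,"dz":-0.017,"rx":0,"ry":0,"rz":0,"hand":0.04},{"dx":-0.009,"dy":0,"dz":-0.017,"rx":0,"ry":0,"rz":0,"hand":0.04},{"dx":-0.009,"dy":0,"dz":-0.017,"rx":0,"ry":0,"rz":0,"hand":0.04},{"dx":0.003,"dy":0,"dz":0,"rx":0,"ry":5,"rz":0,"hand":0.04},{"dx":0.003,"dy":0,"dz":0,"rx":0,"ry":5,"rz":0,"hand":0.04},{"dx":0.003,"dy":0,"dz":0,"rx":0,"ry":5,"rz":0,"hand":0.04},{"dx":0.003,"dy":0,"dz":0,"rx":0,"ry":5,"rz":0,"hand":0.04},{"dx":0.003,"dy":0,"dz":0,"rx":0,"ry":5,"rz":0,"hand":0.04},{"dx":0.003,"dy":0,"dz":0,"rx":0,"ry":5,"rz":0,"hand":0.04},{"dx":0.003,"dy":0,"dz":0,"rx":0,"ry":5,"rz":0,"hand":0.04},{"dx":0.003,"dy":0,"dz":0,"rx":0,"ry":5,"rz":0,"hand":0.04},{"dx":0,"dy":0,"dz":0,"rx":0,"ry":0,"rz":0,"hand":0.04}]' 60
python3 -c "
from h import *
s=manip.get_state();print(np.round(s['qpos'],3),rot(s['ee_rot']).round(3))"
```

```text
clock: 6.68
position: [0.6151, -0.221, 0.0707]
ee_rot: [-0.025, 0.969, 0.225, 0.101]
contact_force: [-1.0, 0.8, -2.9]
width: 0.0533
gripper_force: 63.4
[-0.551  0.454  1.679  0.225  0.91   0.433] [[ 0.878  0.441  0.185]
 [ 0.431 -0.897  0.093]
 [ 0.207 -0.002 -0.978]]
```

```bash
python3 -m pendant '[{"dx":0.003,"dy":0,"dz":0,"rx":0,"ry":5,"rz":0,"hand":0.04},{"dx":0.003,"dy":0,"dz":0,"rx":0,"ry":5,"rz":0,"hand":0.04},{"dx":0.002,"dy":0,"dz":0,"rx":0,"ry":5,"rz":0,"hand":0.04},{"dx":0.002,"dy":0,"dz":0,"rx":0,"ry":5,"rz":0,"hand":0.04},{"dx":0,"dy":0,"dz":0,"rx":0,"ry":5,"rz":0,"hand":0.04},{"dx":0,"dy":0,"dz":0,"rx":0,"ry":5,"rz":0,"hand":0.04},{"dx":0,"dy":0,"dz":0,"rx":0,"ry":5,"rz":0,"hand":0.04},{"dx":0,"dy":0,"dz":0,"rx":0,"ry":5,"rz":0,"hand":0.04},{"dx":0,"dy":0,"dz":0,"rx":0,"ry":5,"rz":0,"hand":0.04},{"dx":0,"dy":0,"dz":0,"rx":0,"ry":5,"rz":0,"hand":0.04},{"dx":0,"dy":0,"dz":0,"rx":0,"ry":0,"rz":0,"hand":0.04},{"dx":0,"dy":0,"dz":0,"rx":0,"ry":0,"rz":0,"hand":0.04}]' 60
python3 -c "
from h import *
s=manip.get_state();print(np.round(s['qpos'],3),rot(s['ee_rot']).round(3))
a=cam('scene')[0][150:290,130:290];b=cam('wrist')[0]
cv2.imwrite('pics/s2.png',np.hstack([cv2.resize(a,(439,384)),b[:,96:416]])[:,:,::-1])"
```

```text
clock: 7.68
position: [0.6269, -0.2162, 0.0723]
ee_rot: [-0.119, 0.835, 0.195, 0.5]
contact_force: [-0.5, -0.6, -2.4]
width: 0.0533
gripper_force: 63.6
[-0.955  0.616  2.083  1.479  1.065 -1.062] [[ 0.424  0.444  0.789]
 [ 0.207 -0.896  0.393]
 [ 0.882 -0.004 -0.472]]
```

View pics/s2.png

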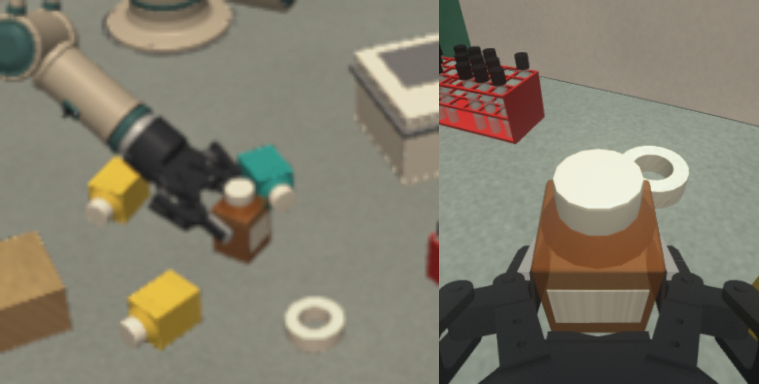

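```bash
python3 -m pendant '[{"dx":-0.008,"dy":0,"dz":0.0043,"rx":0,"ry":0,"rz":0,"hand":0.04},{"dx":-0.008,"dy":0,"dz":0.0043,"rx":0,"ry":0,"rz":0,"hand":0.04},{"dx":-0.008,"dy":0,"dz":0.0043,"rx":0,"ry":0,"rz":0,"hand":0.04},{"dx":-0.006,"dy":0,"dz":0.0032,"rx":0,"ry":0,"rz":0,"hand":0.04},{"dx":0,"dy":0,"dz":0,"rx":0,"ry":0,"rz":0,"hand":0.04}]' 60
python3 -m pendant '[{"dx":-0.002,"dy":0,"dz":0.001,"rx":0,"ry":0,"rz":0,"hand":0.04},{"dx":0,"dy":0,"dz":0,"rx":0,"ry":0,"rz":0,"hand":0.04},{"dx":0,"dy":0,"dz":0,"rx":0,"ry":0,"rz":0,"hand":0.04}]' 60
python3 -m pendant '[{"dx":-0.002,"dy":0,"dz":0.001,"rx":0,"ry":0,"rz":0,"hand":0.04},{"dx":0,"dy":0,"dz":0,"rx":0,"ry":0,"rz":0,"hand":0.04},{"dx":0,"dy":0,"dz":0,"rx":0,"ry":0,"rz":0,"hand":0.04}]' 60
```

```text
clock: 8.2
position: [0.6268, -0.2155, 0.038]
ee_rot: [-0.118, 0.835, 0.195, 0.501]
contact_force: [0.5, 0.1, -2.3]
width: 0.0535
gripper_force: 63.6
clock: 8.45
position: [0.6272, -0.2162, 0.0377]
ee_rot: [-0.117, 0.835, 0.195, 0.502]
contact_force: [0.5, -0.9, -2.0]
width: 0.0534
gripper_force: 63.6
clock: 8.7
position: [0.6271, -0.2162, 0.0356]
ee_rot: [-0.117, 0.835, 0.195, 0.502]
contact_force: [0.5, 0.1, -2.2]
width: 0.0532
gripper_force: 63.7
```

```bash
python3 -m pendant '[{"dx":-0.002,"dy":0,"dz":0.001,"rx":0,"ry":0,"rz":0,"hand":0.04},{"dx":0,"dy":0,"dz":0,"rx":0,"ry":0,"rz":0,"hand":0.04},{"dx":0,"dy":0,"dz":0,"rx":0,"ry":0,"rz":0,"hand":0.04}]' 60
python3 -m pendant '[{"dx":-0.001,"dy":0,"dz":0.0005,"rx":0,"ry":0,"rz":0,"hand":0.04},{"dx":0,"dy":0,"dz":0,"rx":0,"ry":0,"rz":0,"hand":0.04},{"dx":0,"dy":0,"dz":0,"rx":0,"ry":0,"rz":0,"hand":0.04}]' 60
```

```text
clock: 8.95
position: [0.6277, -0.216, 0.0355]
ee_rot: [-0.117, 0.833, 0.195, 0.504]
contact_force: [-1.3, 0.5, 5.6]
width: 0.0532
gripper_force: 64.4
clock: 9.2
position: [0.6278, -0.216, 0.0355]
ee_rot: [-0.117, 0.833, 0.195, 0.505]
contact_force: [-5.1, -0.6, 10.4]
width: 0.0532
gripper_force: 64.8
```

Run:
```python
from h import *
c=cam('scene')
a=c[0][160:270,180:290]
cv2.imwrite('pics/s3.png',cv2.resize(a,(550,550),interpolation=2)[:,:,::-1])
s=manip.get_state();print(np.array(s["position"])+rot(s["ee_rot"])[:,2]*manip.grasp_offset)
```

```text
[ 0.61298965 -0.22339156  0.04411215]
```

View pics/s3.png

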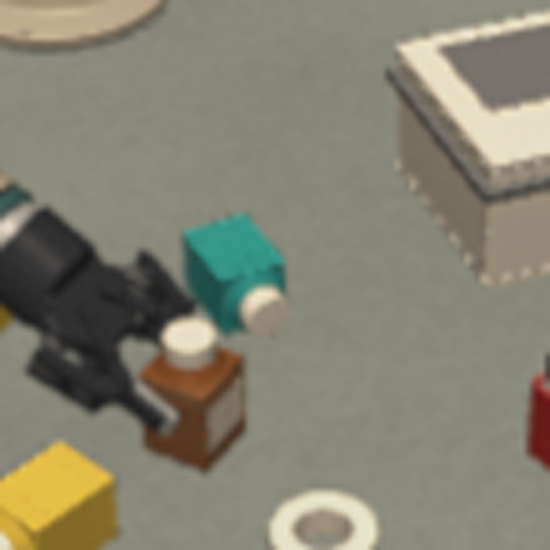

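Bottle upright on the counter with light contact at the crop's (195,400). Release and back off.

```bash
python3 -m pendant '[{"dx":0.002,"dy":0,"dz":-0.001,"rx":0,"ry":0,"rz":0,"hand":0.04},{"dx":0,"dy":0,"dz":0,"rx":0,"ry":0,"rz":0,"hand":0.057},{"dx":0,"dy":0,"dz":0,"rx":0,"ry":0,"rz":0,"hand":0.065},{"dx":0,"dy":0,"dz":0,"rx":0,"ry":0,"rz":0,"hand":0.085},{"dx":0,"dy":0,"dz":0,"rx":0,"ry":0,"rz":0,"hand":0.085},{"dx":0,"dy":0,"dz":0,"rx":0,"ry":0,"rz":0,"hand":0.085},{"dx":0,"dy":0,"dz":0,"rx":0,"ry":0,"rz":0,"hand":0.085},{"dx":0,"dy":0,"dz":0,"rx":0,"ry":0,"rz":0,"hand":0.085}]' 60
python3 -m pendant '[{"dx":0,"dy":0,"dz":-0.01,"rx":0,"ry":0,"rz":0,"hand":0.085},{"dx":0,"dy":0,"dz":-0.02,"rx":0,"ry":0,"rz":0,"hand":0.085},{"dx":0,"dy":0,"dz":-0.02,"rx":0,"ry":0,"rz":0,"hand":0.085},{"dx":0,"dy":0,"dz":-0.02,"rx":0,"ry":0,"rz":0,"hand":0.085},{"dx":0.02,"dy":0,"dz":-0.02,"rx":0,"ry":0,"rz":0,"hand":0.085},{"dx":0.03,"dy":0,"dz":-0.02,"rx":0,"ry":0,"rz":0,"hand":0.085},{"dx":0.03,"dy":0,"dz":-0.02,"rx":0,"ry":0,"rz":0,"hand":0.085},{"dx":0.03,"dy":0,"dz":-0.02,"rx":0,"ry":0,"rz":0,"hand":0.085},{"dx":0.03,"dy":0,"dz":-0.02,"rx":0,"ry":0,"rz":0,"hand":0.085},{"dx":0,"dy":0,"dz":0,"rx":0,"ry":0,"rz":0,"hand":0.085}]' 60
python3 -c "
from h import *
s=manip.get_state();print(np.round(s['qpos'],3),rot(s['ee_rot']).round(3))
t=cam('top');a=t[0][150:250,150:350]
cv2.imwrite('pics/t3.png',cv2.resize(a,(800,400),interpolation=2)[:,:,::-1])"
```

```text
clock: 9.92
position: [0.6271, -0.2161, 0.0342]
ee_rot: [-0.117, 0.835, 0.195, 0.501]
contact_force: [0.6, -0.2, 0.1]
width: 0.0851
gripper_force: 0.0
clock: 10.75
position: [0.5521, -0.2555, 0.2452]
ee_rot: [-0.112, 0.833, 0.198, 0.504]
contact_force: [-0.0, -0.9, 0.5]
width: 0.0849
gripper_force: 0.0
[-1.133  0.309  1.976  1.183  1.271 -0.672] [[ 0.413  0.443  0.796]
 [ 0.216 -0.897  0.387]
 [ 0.885  0.012 -0.466]]
```

View pics/t3.png

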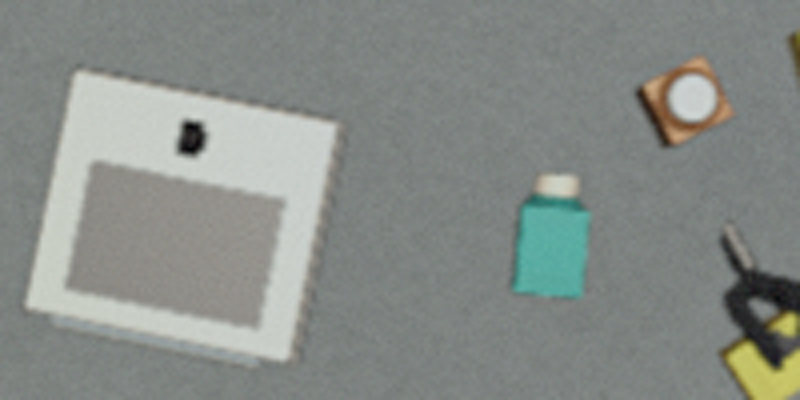

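The crop shows the amber bottle standing alone, with its cap at (690,100). The lid's corners are at crop (75,70), (340,120), (295,360) and (27,310), and the pull is at (191,137). Next I'll straighten the tool and work out the box geometry.

```bash
python3 -m pendant '[{"dx":0,"dy":0,"dz":0,"rx":0,"ry":-6.9,"rz":0,"hand":0.085},{"dx":0,"dy":0,"dz":0,"rx":0,"ry":-6.9,"rz":0,"hand":0.085},{"dx":0,"dy":0,"dz":0,"rx":0,"ry":-6.9,"rz":0,"hand":0.085},{"dx":0,"dy":0,"dz":0,"rx":0,"ry":-6.9,"rz":0,"hand":0.085},{"dx":0,"dy":0,"dz":0,"rx":0,"ry":-6.9,"rz":0,"hand":0.085},{"dx":0,"dy":0,"dz":0,"rx":0,"ry":-6.9,"rz":0,"hand":0.085},{"dx":0,"dy":0,"dz":0,"rx":0,"ry":-6.9,"rz":0,"hand":0.085},{"dx":0,"dy":0,"dz":0,"rx":0,"ry":-6.9,"rz":0,"hand":0.085},{"dx":0,"dy":0,"dz":0,"rx":0,"ry":-6.9,"rz":0,"hand":0.085},{"dx":0,"dy":0,"dz":0,"rx":0,"ry":0,"rz":0,"hand":0.085}]' 60
python3 - <<'E'
from h import *
s=manip.get_state();print(np.round(s['qpos'],3),rot(s['ee_rot']).round(3))
t=cam('top');g=t[0]
hsv=cv2.cvtColor(g,cv2.COLOR_RGB2HSV)
w=((hsv[...,1]<60)&(hsv[...,2]>165)).astype(np.uint8);k=np.zeros_like(w);k[160:245,145:245]=w[160:245,145:245]
C=max(cv2.findContours(k,0,2)[0],key=cv2.contourArea);H=cv2.approxPolyDP(cv2.convexHull(C),5,True).reshape(-1,2)
P=plane(t,H,.121);print(H.tolist(),P.round(4).tolist())
r=cv2.minAreaRect(C);Q=plane(t,cv2.boxPoints(r),.121);print(r,Q.round(4).tolist())
for i in range(len(P)):
    d=P[(i+1)%len(P)]-P[i];print(np.hypot(*d[:2]).round(4),np.degrees(np.arctan2(d[1],d[0])).round(1))
crop=np.array([[75,70],[340,120],[295,360],[27,310]])/4+150
P=plane(t,crop,.121);print("by eye",P.round(4).tolist())
sc=cam('scene');f=sc[0]
k=(f.max(2)<60).astype(np.uint8);q=np.zeros_like(k);q[168:186,292:304]=k[168:186,292:304];ys,xs=np.where(q);print("scene pull",xs.min(),xs.max(),ys.min(),ys.max())
k=(g.max(2)<70).astype(np.uint8);q=np.zeros_like(k);q[175:195,185:210]=k[175:195,185:210];ys,xs=np.where(q);print("top pull",xs.min(),xs.max(),ys.min(),ys.max(),xs.mean(),ys.mean())
pt=[xs.mean(),ys.mean()]; ys2,xs2=np.where((f[165:186,290:306].max(2)<60)); print(tri(t,[pt],sc,[[299,175.5]]))
E
```

```text
clock: 11.63
position: [0.5545, -0.2514, 0.236]
ee_rot: [-0.0, 0.973, 0.231, -0.002]
contact_force: [0.9, 0.5, -0.3]
width: 0.0856
gripper_force: 0.0
[-0.538  0.327  1.419 -0.003  1.4    0.568] [[ 0.894  0.449 -0.005]
 [ 0.449 -0.894 -0.001]
 [-0.005 -0.001 -1.   ]]
[[169, 168], [233, 181], [221, 239], [157, 226]] [[0.6425, 0.2511, 0.121], [0.6016, 0.0571, 0.121], [0.4272, 0.0942, 0.121], [0.4674, 0.2874, 0.121]]
((194.9833526611328, 203.5798797607422), (67.18253326416016, 60.85995101928711), 11.768288612365723) [[0.4658, 0.2908, 0.121], [0.6458, 0.2532, 0.121], [0.6026, 0.0539, 0.121], [0.4235, 0.0923, 0.121]]
0.1982 -101.9
0.1783 168.0
0.1973 78.2
0.1789 -11.7
by eye [[0.6441, 0.2518, 0.121], [0.6046, 0.0511, 0.121], [0.4241, 0.086, 0.121], [0.4629, 0.2882, 0.121]]
scene pull 297 302 171 182
top pull 195 200 181 187 197.5 184.1764705882353
(array([0.59065292, 0.15958747, 0.15259486]), np.float64(0.0023599614169081524))
```

```bash
python3 -m pendant '[{"dx":0.0223,"dy":-0.0299,"dz":0,"rx":0,"ry":0,"rz":0,"hand":0.085},{"dx":0.0223,"dy":-0.0299,"dz":0,"rx":0,"ry":0,"rz":0,"hand":0.085},{"dx":0.0223,"dy":-0.0299,"dz":0,"rx":0,"ry":0,"rz":0,"hand":0.085},{"dx":0.0223,"dy":-0.0299,"dz":0,"rx":0,"ry":0,"rz":0,"hand":0.085},{"dx":0.0223,"dy":-0.0299,"dz":0,"rx":0,"ry":0,"rz":0,"hand":0.085},{"dx":0.0223,"dy":-0.0299,"dz":0,"rx":0,"ry":0,"rz":0,"hand":0.085},{"dx":0.0223,"dy":-0.0299,"dz":0,"rx":0,"ry":0,"rz":0,"hand":0.085},{"dx":0.0223,"dy":-0.0299,"dz":0,"rx":0,"ry":0,"rz":0,"hand":0.085},{"dx":0.0223,"dy":-0.0299,"dz":0,"rx":0,"ry":0,"rz":0,"hand":0.085},{"dx":0.0223,"dy":-0.0299,"dz":0,"rx":0,"ry":0,"rz":0,"hand":0.085},{"dx":0.0223,"dy":-0.0299,"dz":0,"rx":0,"ry":0,"rz":0,"hand":0.085}]' 60
python3 -m pendant '[{"dx":0,"dy":0,"dz":0,"rx":0,"ry":0,"rz":-7.07,"hand":0.085},{"dx":0,"dy":0,"dz":0,"rx":0,"ry":0,"rz":-7.07,"hand":0.085},{"dx":0,"dy":0,"dz":0,"rx":0,"ry":0,"rz":-7.07,"hand":0.085},{"dx":0,"dy":0,"dz":0,"rx":0,"ry":0,"rz":-7.07,"hand":0.085},{"dx":0,"dy":0,"dz":0,"rx":0,"ry":0,"rz":-7.07,"hand":0.085},{"dx":0,"dy":0,"dz":0,"rx":0,"ry":0,"rz":-7.07,"hand":0.085},{"dx":0,"dy":0,"dz":0,"rx":0,"ry":0,"rz":-7.07,"hand":0.085},{"dx":0,"dy":0,"dz":0,"rx":0,"ry":0,"rz":-7.07,"hand":0.085},{"dx":0,"dy":0,"dz":0,"rx":0,"ry":0,"rz":-7.07,"hand":0.085},{"dx":0,"dy":0,"dz":0,"rx":0,"ry":0,"rz":-7.07,"hand":0.085},{"dx":0,"dy":0,"dz":0,"rx":0,"ry":0,"rz":-7.07,"hand":0.085},{"dx":0,"dy":0,"dz":0,"rx":0,"ry":0,"rz":-7.07,"hand":0.085}]' 60
python3 -m pendant '[{"dx":0,"dy":0,"dz":0,"rx":0,"ry":0,"rz":-7.07,"hand":0.085},{"dx":0,"dy":0,"dz":0,"rx":0,"ry":0,"rz":-7.07,"hand":0.085},{"dx":0,"dy":0,"dz":0,"rx":0,"ry":0,"rz":-7.07,"hand":0.085},{"dx":0,"dy":0,"dz":0,"rx":0,"ry":0,"rz":-7.07,"hand":0.085},{"dx":0,"dy":0,"dz":0,"rx":0,"ry":0,"rz":-7.07,"hand":0.085},{"dx":0,"dy":0,"dz":0,"rx":0,"ry":0,"rz":-7.07,"hand":0.085},{"dx":0,"dy":0,"dz":0,"rx":0,"ry":0,"rz":-7.07,"hand":0.085},{"dx":0,"dy":0,"dz":0,"rx":0,"ry":0,"rz":-7.07,"hand":0.085},{"dx":0,"dy":0,"dz":0,"rx":0,"ry":7,"rz":0,"hand":0.085},{"dx":0,"dy":0,"dz":0,"rx":0,"ry":7,"rz":0,"hand":0.085},{"dx":0,"dy":0,"dz":0,"rx":0,"ry":7,"rz":0,"hand":0.085},{"dx":0,"dy":0,"dz":0,"rx":0,"ry":7,"rz":0,"hand":0.085}]' 60
python3 -m pendant '[{"dx":0,"dy":0,"dz":0,"rx":0,"ry":0,"rz":0,"hand":0.06},{"dx":0,"dy":0,"dz":0,"rx":0,"ry":0,"rz":0,"hand":0.06}]' 60
python3 - <<'E'
from h import *
s=manip.get_state();M=rot(s['ee_rot']);print(np.round(s['qpos'],3),M.round(3))
w=cam("wrist");cv2.imwrite("pics/w4.png",w[0][:,:,::-1])
P=np.array([.591,.1602,.157]);print("to go",(M.T@(P-s["position"])-[0,0,-.0187]).round(4))
p=np.linalg.inv(w[3])@np.r_[P,1];print(cv2.projectPoints(np.array([[p[0],-p[1],-p[2]]]),np.zeros(3),np.zeros(3),w[1],w[2])[0])
E
```

```text
clock: 12.65
position: [0.6242, 0.1494, 0.2365]
ee_rot: [-0.001, 0.974, 0.227, -0.002]
contact_force: [0.1, -0.7, 0.9]
width: 0.0852
gripper_force: 0.0
clock: 13.65
position: [0.6241, 0.1475, 0.2363]
ee_rot: [-0.002, 0.564, 0.826, -0.001]
contact_force: [-0.2, -0.2, -0.5]
width: 0.0849
gripper_force: 0.0
clock: 14.65
position: [0.6249, 0.1476, 0.2385]
ee_rot: [-0.243, 0.105, 0.964, 0.027]
contact_force: [0.7, 1.1, 0.2]
width: 0.0851
gripper_force: 0.0
clock: 14.82
position: [0.6257, 0.1475, 0.2334]
ee_rot: [-0.244, 0.106, 0.964, 0.026]
contact_force: [-0.4, 0.7, 0.1]
width: 0.0632
gripper_force: 0.0
[ 0.052  0.652  0.972  0.137  1.993 -1.275] [[-0.859  0.216 -0.464]
 [ 0.191  0.976  0.101]
 [ 0.475 -0.002 -0.88 ]]
to go [-0.0041  0.0051  0.1033]
[[[258.39332101 204.56635069]]]
```

View pics/w4.png

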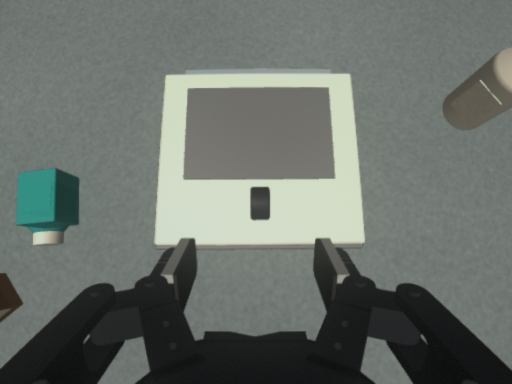

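The pull is at (260,203), 2 px from the prediction, and square to the fingers. Approach and grip.

```bash
python3 -m pendant '[{"dx":-0.001,"dy":0.0013,"dz":0.0258,"rx":0,"ry":0,"rz":0,"hand":0.06},{"dx":-0.001,"dy":0.0013,"dz":0.0258,"rx":0,"ry":0,"rz":0,"hand":0.06},{"dx":-0.001,"dy":0.0013,"dz":0.0258,"rx":0,"ry":0,"rz":0,"hand":0.06},{"dx":-0.001,"dy":0.0013,"dz":0.0258,"rx":0,"ry":0,"rz":0,"hand":0.06},{"dx":0,"dy":0,"dz":0,"rx":0,"ry":0,"rz":0,"hand":0.06},{"dx":0,"dy":0,"dz":0,"rx":0,"ry":0,"rz":0,"hand":0.06}]' 60
python3 -m pendant '[{"dx":0,"dy":0,"dz":0,"rx":0,"ry":0,"rz":0,"hand":0.005},{"dx":0,"dy":0,"dz":0,"rx":0,"ry":0,"rz":0,"hand":0.005},{"dx":0,"dy":0,"dz":0,"rx":0,"ry":0,"rz":0,"hand":0.005},{"dx":0,"dy":0,"dz":0,"rx":0,"ry":0,"rz":0,"hand":0.005},{"dx":0,"dy":0,"dz":0,"rx":0,"ry":0,"rz":0,"hand":0.005},{"dx":0,"dy":0,"dz":0,"rx":0,"ry":0,"rz":0,"hand":0.005},{"dx":0,"dy":0,"dz":0,"rx":0,"ry":0,"rz":0,"hand":0.005},{"dx":0,"dy":0,"dz":0,"rx":0,"ry":0,"rz":0,"hand":0.005}]' 60
python3 - <<'E'
from h import *
s=manip.get_state();M=rot(s['ee_rot']);print(np.round(s['qpos'],3),M.round(3))
P=np.array([.591,.1602,.157]);print("pull in tool",(M.T@(P-s["position"])).round(4))
u=np.array([.9785,-.206,0]);h=np.array([.4444,.1916,.111])
# rows: lid frame rotates about hinge; tool moves rigidly with it, n rows of d deg (+first/last from current)
v=np.array([.206,.9785,0])
T0=np.array(s["position"]);
for d in (3,4,5):
    Rw=R.from_rotvec(-v*np.radians(d)).as_matrix()
    T1=h+Rw@(T0-h);print(d,"shift",(M.T@(T1-T0)).round(5),"rot",np.degrees(R.from_matrix(M.T@Rw@M).as_rotvec()).round(3))
E
```

```text
clock: 15.37
position: [0.5807, 0.1648, 0.1468]
ee_rot: [-0.24, 0.103, 0.965, 0.026]
contact_force: [1.1, 0.4, 0.0]
width: 0.0598
gripper_force: 0.0
clock: 16.03
position: [0.5832, 0.1609, 0.1465]
ee_rot: [-0.24, 0.104, 0.965, 0.023]
contact_force: [0.3, -8.5, 6.7]
width: 0.0153
gripper_force: 59.3
[ 0.076  0.63   1.227  0.131  1.754 -1.287] [[-0.863  0.212 -0.459]
 [ 0.19   0.977  0.094]
 [ 0.468 -0.006 -0.884]]
pull in tool [-0.002   0.0009 -0.0129]
3 shift [ 5.27e-03 -6.00e-05 -5.57e-03] rot [-0.025 -3.     0.008]
4 shift [ 7.10e-03 -8.00e-05 -7.36e-03] rot [-0.033 -4.     0.011]
5 shift [ 0.00895 -0.0001  -0.00912] rot [-0.042 -5.     0.013]
```

```bash
python3 -m pendant '[{"dx":0,"dy":-0.0035,"dz":0,"rx":0,"ry":0,"rz":0,"hand":0.005},{"dx":0.0035,"dy":0,"dz":-0.0037,"rx":0,"ry":-2,"rz":0,"hand":0.005},{"dx":0.0071,"dy":0,"dz":-0.0074,"rx":0,"ry":-4,"rz":0,"hand":0.005},{"dx":0.0071,"dy":0,"dz":-0.0074,"rx":0,"ry":-4,"rz":0,"hand":0.005},{"dx":0.0071,"dy":0,"dz":-0.0074,"rx":0,"ry":-4,"rz":0,"hand":0.005},{"dx":0.0071,"dy":0,"dz":-0.0074,"rx":0,"ry":-4,"rz":0,"hand":0.005},{"dx":0.0035,"dy":0,"dz":-0.0037,"rx":0,"ry":-2,"rz":0,"hand":0.005},{"dx":0,"dy":0,"dz":0,"rx":0,"ry":0,"rz":0,"hand":0.005},{"dx":0,"dy":0,"dz":0,"rx":0,"ry":0,"rz":0,"hand":0.005}]' 60
cat > st.py <<'E'
from h import *
s=manip.get_state();M=rot(s['ee_rot']);p=np.array(s["position"])
u=np.array([.9785,-.206,0]);h=np.array([.4444,.1916,.111]);v=np.array([.206,.9785,0])
z=np.array([0,0,1.])
G=p+M@np.array([-.002,.0009,-.0129])-h
print("angle by pos",np.degrees(np.arctan2(G@z,G@u)-np.arctan2(.046,.15)).round(2),"radius",np.hypot(G@z,G@u).round(4),"nom",.1569,"lat",(G@v).round(4))
t=M[:,2];print("tool tilt",np.degrees(np.arctan2(t@u,-t@z)).round(2),"F",np.round(s["contact_force"],1),"M",np.round(s["moment"],2),np.round(s["qpos"],3))
E
python3 st.py
```

```text
clock: 16.78
position: [0.5635, 0.1651, 0.1926]
ee_rot: [-0.067, 0.106, 0.992, 0.007]
contact_force: [5.6, -2.7, 3.1]
width: 0.0148
gripper_force: 60.5
angle by pos 19.76 radius 0.1571 nom 0.1569 lat -0.0005
tool tilt -7.77 F [ 5.6 -2.7  3.1] M [-0.3  -0.55  0.13] [ 0.138  0.384  1.448  0.047  1.438 -1.228]
```

```bash
python3 -m pendant '[{"dx":0.0035,"dy":0,"dz":-0.0037,"rx":0,"ry":-2,"rz":0,"hand":0.005},{"dx":0.0071,"dy":0,"dz":-0.0074,"rx":0,"ry":-4,"rz":0,"hand":0.005},{"dx":0.0071,"dy":0,"dz":-0.0074,"rx":0,"ry":-4,"rz":0,"hand":0.005},{"dx":0.0071,"dy":0,"dz":-0.0074,"rx":0,"ry":-4,"rz":0,"hand":0.005},{"dx":0.0071,"dy":0,"dz":-0.0074,"rx":0,"ry":-4,"rz":0,"hand":0.005},{"dx":0.0035,"dy":0,"dz":-0.0037,"rx":0,"ry":-2,"rz":0,"hand":0.005},{"dx":0,"dy":0,"dz":0,"rx":0,"ry":0,"rz":0,"hand":0.005},{"dx":0,"dy":0,"dz":0,"rx":0,"ry":0,"rz":0,"hand":0.005}]' 60
python3 st.py
python3 -m pendant '[{"dx":0.0035,"dy":0,"dz":-0.0037,"rx":0,"ry":-2,"rz":0,"hand":0.005},{"dx":0.0071,"dy":0,"dz":-0.0074,"rx":0,"ry":-4,"rz":0,"hand":0.005},{"dx":0.0071,"dy":0,"dz":-0.0074,"rx":0,"ry":-4,"rz":0,"hand":0.005},{"dx":0.0071,"dy":0,"dz":-0.0074,"rx":0,"ry":-4,"rz":0,"hand":0.005},{"dx":0.0071,"dy":0,"dz":-0.0074,"rx":0,"ry":-4,"rz":0,"hand":0.005},{"dx":0.0035,"dy":0,"dz":-0.0037,"rx":0,"ry":-2,"rz":0,"hand":0.005},{"dx":0,"dy":0,"dz":0,"rx":0,"ry":0,"rz":0,"hand":0.005},{"dx":0,"dy":0,"dz":0,"rx":0,"ry":0,"rz":0,"hand":0.005}]' 60
python3 st.py
python3 -c "
from h import *
a=cam('scene')[0][120:280,130:350]; b=cam('top')[0][130:250,150:350]
cv2.imwrite('pics/f.png',np.vstack([cv2.resize(a,(440,320),interpolation=2),cv2.resize(b,(440,264),interpolation=2)])[:,:,::-1])"
```

```text
clock: 17.45
position: [0.5295, 0.1724, 0.2295]
ee_rot: [0.105, 0.106, 0.989, -0.012]
contact_force: [4.3, -3.8, 4.3]
width: 0.0147
gripper_force: 60.6
angle by pos 39.62 radius 0.1574 nom 0.1569 lat -0.0003
tool tilt 12.19 F [ 4.3 -3.8  4.3] M [-0.57 -0.71 -0.04] [ 0.253  0.157  1.69  -0.108  1.107 -1.065]
clock: 18.12
position: [0.4844, 0.182, 0.2527]
ee_rot: [0.275, 0.102, 0.955, -0.031]
contact_force: [2.1, -7.1, 7.5]
width: 0.0148
gripper_force: 60.8
angle by pos 59.79 radius 0.1578 nom 0.1569 lat -0.0001
tool tilt 32.17 F [ 2.1 -7.1  7.5] M [-0.74 -0.85 -0.28] [ 0.462 -0.014  1.945 -0.479  0.815 -0.634]
```

View pics/f.png

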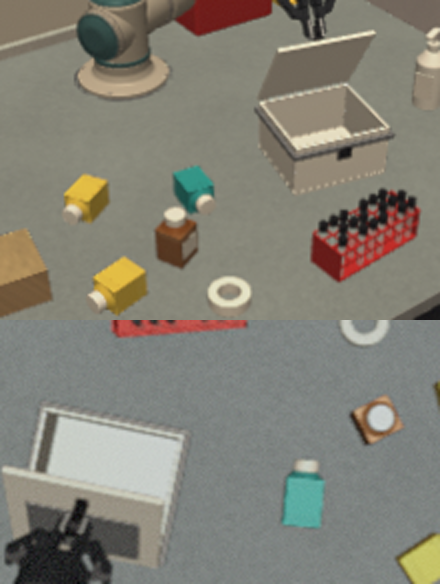

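The lid stands open in the scene view, with its free edge from crop (270,45) to (375,33), and the amber bottle upright at (177,240). I'll cross-check the angle and let it settle.

```bash
python3 -m pendant '[{"dx":0,"dy":0,"dz":0,"rx":0,"ry":-0.3,"rz":0,"hand":0.005},{"dx":0,"dy":0,"dz":0,"rx":0,"ry":0,"rz":0,"hand":0.005},{"dx":0,"dy":0,"dz":0,"rx":0,"ry":0,"rz":0,"hand":0.005},{"dx":0,"dy":0,"dz":0,"rx":0,"ry":0,"rz":0,"hand":0.005},{"dx":0,"dy":0,"dz":0,"rx":0,"ry":0,"rz":0,"hand":0.005},{"dx":0,"dy":0,"dz":0,"rx":0,"ry":0,"rz":0,"hand":0.005}]' 60
python3 st.py
python3 - <<'E'
from h import *
sc=cam('scene');u=np.array([.9785,-.206,0]);h=np.array([.4444,.1916,.111]);v=np.array([.206,.9785,0])
for px,y in(([265,142.5],-.102),([317.5,136.5],.102)):
    o,d=rays(sc,[px]);d=d[0];g=h+v*y
    p=o+d*((g-o)@v/(d@v))-g;print(p@u,p[2],np.hypot(p@u,p[2]),np.degrees(np.arctan2(p[2],p@u)))
print(np.abs(manip.get_state()["qd"]).max())
E
```

```text
clock: 18.72
position: [0.485, 0.1819, 0.2526]
ee_rot: [0.277, 0.103, 0.955, -0.031]
contact_force: [0.1, -5.0, 10.1]
width: 0.0151
gripper_force: 61.4
angle by pos 59.57 radius 0.1578 nom 0.1569 lat -0.0001
tool tilt 32.39 F [ 0.1 -5.  10.1] M [-0.56 -0.31 -0.13] [ 0.463 -0.013  1.947 -0.485  0.812 -0.625]
0.050988890568517284 0.15319277372635454 0.16145554460402495 71.59042431187092
0.08680856756832228 0.15714451398118956 0.17952750674380863 61.083198053229765
0.001212108741361901
```

Run:
```python
from h import *
sc=cam('scene');u=np.array([.9785,-.206,0]);h=np.array([.4444,.1916,.111]);v=np.array([.206,.9785,0])
o,d=rays(sc,[[265,142.5],[317.5,136.5]]);n=np.cross(d[0],d[1]);n/=np.linalg.norm(n)
for a in range(52,70,2):
    c,s=np.cos(np.radians(a)),np.sin(np.radians(a)); w=np.array([-s,c])
    for th in(0,.01):
        e=h+u*(.184*c+th*w[0])+np.array([0,0,.184*s+th*w[1]]);print(a,th,round((e-o)@n*1000,1),end=" | ")
    print()
f=cv2.resize(sc[0][125:195,250:330],(800,700),interpolation=2)[:560]
cv2.imwrite("pics/lid.png",f[:,:,::-1])
```

```text
52 0 30.2 | 52 0.01 21.0 | 
54 0 24.3 | 54 0.01 15.3 | 
56 0 18.6 | 56 0.01 9.7 | 
58 0 13.0 | 58 0.01 4.2 | 
60 0 7.4 | 60 0.01 -1.1 | 
62 0 2.0 | 62 0.01 -6.3 | 
64 0 -3.3 | 64 0.01 -11.4 | 
66 0 -8.5 | 66 0.01 -16.4 | 
68 0 -13.5 | 68 0.01 -21.2 |
```

View pics/lid.png

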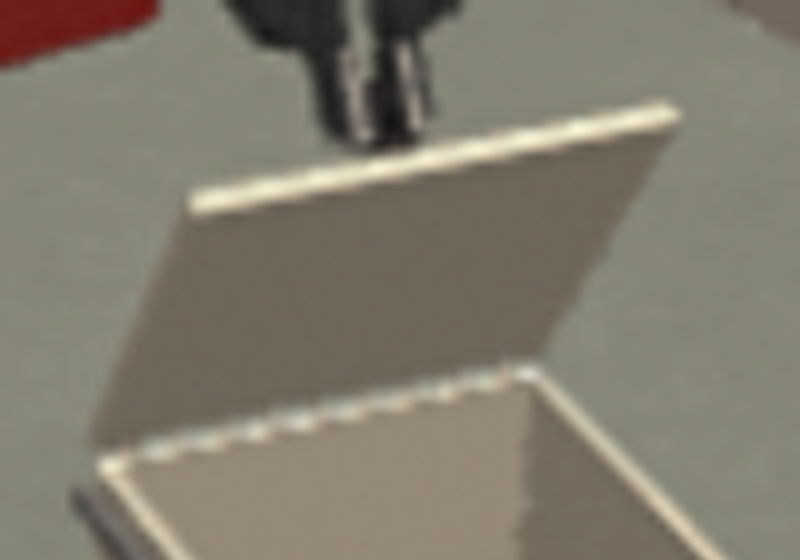

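The bright free edge gives about 59.2° and the kinematics about 59.6°, so I'll nudge 0.5° up, settle and hand in.

```bash
python3 -m pendant '[{"dx":0.001,"dy":0,"dz":-0.001,"rx":0,"ry":-0.3,"rz":0,"hand":0.005},{"dx":0,"dy":0,"dz":0,"rx":0,"ry":0,"rz":0,"hand":0.005},{"dx":0,"dy":0,"dz":0,"rx":0,"ry":0,"rz":0,"hand":0.005},{"dx":0,"dy":0,"dz":0,"rx":0,"ry":0,"rz":0,"hand":0.005},{"dx":0,"dy":0,"dz":0,"rx":0,"ry":0,"rz":0,"hand":0.005},{"dx":0,"dy":0,"dz":0,"rx":0,"ry":0,"rz":0,"hand":0.005}]' 60
python3 st.py
python3 -c "
from rig import manip
print(manip.sign_off())"
```

```text
clock: 19.32
position: [0.4838, 0.1822, 0.2529]
ee_rot: [0.28, 0.103, 0.954, -0.032]
contact_force: [0.5, -5.0, 9.8]
width: 0.0149
gripper_force: 61.2
angle by pos 60.06 radius 0.1578 nom 0.1569 lat -0.0001
tool tilt 32.71 F [ 0.5 -5.   9.8] M [-0.6  -0.51 -0.17] [ 0.468 -0.016  1.952 -0.495  0.809 -0.614]
the job is handed in; nothing more can be done
None
```

The amber bottle is standing upright and released close to where it lay, and the gripper is holding the lid open at about 60° (60.1° by the arm's pose); the job was handed in at 19.3 s.

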